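# Switch on the bench test supply with its key

### The job

Take the key with the flat bar-shaped head out of the wooden key block, put it fully home in the key switch on top of the grey test supply while the switch is still off, then turn it clockwise, as seen from above, to on. Let go and leave the key standing in the switch; leave the round-headed key in the block.

Things in the scene. Friction and masses are not known exactly. Their poses are not given: they have to be found in the camera images.
- bar_key_head (a point): Centre of the head of the upright 60 g key, blade down in one of 2 slots of a dark wood block (55x190x45 mm). Head: black slab 12 mm thick (x, pinch here), 42 wide (y), 36 high. Collar under it: steel, 28 mm across, 12 high, underside 30 mm below this point, resting on the block. Blade: 27 mm long to 57 mm below this point, 6 thick (x), 18 wide (y), narrower tip. A half turn about z is the same.
- round_key_head (a point): The other key, in the block's other slot 90 mm away along the heads' y: same materials, collar and height, but its black head is a round knob 32 mm across. The point lies on its axis, 30 mm above the block's top, z up.
- keyway (a point): Centre of the slot mouth in the switch's bare metal disc (50 mm across, in a dark ring) on the top of a grey case (180x250x80 mm, with needle meter), 85 mm above the table. z up; y along the slot, turns with the disc. Slot 21 mm (y) by 8.5 mm (x), edges bevelled 4 mm more each side, open below. Key home: collar on the disc, head centre 30 mm above this point, the head's 42 mm width along the slot.
- key_switch (a joint): Angle of the key switch's disc, rad: 0 off (black mark on disc points to the white dot on the case), grows clockwise seen from above to the stop at 1.22, which is on (mark points to the white bar). Starts at 0 to 0.1. Turns with light friction (0.06 N m), stays where left. The blade has about 0.15 rad of play in the slot before it takes the disc along.
Things that resemble listed ones, but are neither listed nor needed, are in the scene too. What is shaped like the part that bears bar_key_head but green or red is not meant.

How it is judged:
On the way:
1. the bar-headed key is fully home in the key switch, which is still off (z of bar_key_head in the frame of keyway below 0.037 m and horizontal distance between bar_key_head and keyway below 0.01 m and angle between the y axis of bar_key_head and the y axis of keyway, either way round below 0.35 rad and value of joint key_switch below 0.4 rad), for 0.1 s.
At the end, for the whole second after the job is handed in: The key switch stands at 0.85 rad or more (on), with the bar-headed key let go and standing in it: head within 10 mm of the switch's axis, no more than 7 mm short of fully home, upright within 0.2 rad, and at rest; the round-headed key is within 20 mm of where it was (value of joint key_switch above 0.85 rad and z of bar_key_head in the frame of keyway below 0.037 m and horizontal distance between bar_key_head and keyway below 0.01 m and angle between bar_key_head's own z axis and vertical below 0.2 rad and velocity of joint key_switch below 0.1 rad/s and distance of round_key_head from where it was at the start of the episode below 0.02 m); the robot touches nothing.
It fails at once if the round-headed key is pulled out of or pushed about in the block (moved more than 20 mm) (distance of round_key_head from where it was at the start of the episode above 0.02 m).
It also fails if it takes over 43 s, if anything falls off the work surface, if the arm or the gripper's body presses on something with over 40 N, if the wrist force passes 120 N, or if a joint passes its speed limit or range.

### The arm

A 6-joint arm with a two-finger parallel gripper is mounted at the origin on the work surface. World frame = base frame: x ahead of the robot, y to its left, z up, the work surface at z = 0. Lengths are in m, angles in rad, forces in N, time in s.
With the tool pointing down it reaches from about 0.275 to 0.775 m from the base axis. Payload 14.6 kg.
Tool frame: the origin (TCP) lies on the centre line of the jaws, within the pads' length; the fingertips stand 19 mm ahead of it and the grasp point (between the pads) is the TCP; y points along the fingers, z is the direction in which the jaws open and shut, and the axes are right-handed (so a half turn about y gives the same grasp; the last joint's range is limited). The gripper opens to 85 mm and grips with 20 to 120 N. Pads are 22 mm wide; open, the fingers measure 114 mm over their backs; the gripper's body (76 mm by 85 mm) begins 54 mm behind the grasp point. The pads swing forward as they close: fully open they stand 13 mm farther back than shut.
Start: joints at [-1.502, 0.263, -0.048, 1.259, 0, 1.415], TCP at [0.117, -0.512, 0.25] pointing down, gripper open.
Joint ranges: [-2.65, 2.65], [-0.89, 1.7], [-1.18, 1.37], [-2.13, 2.11], [-1.35, 1.29], [-3.14, 3.14]. Speed limits (rad/s): [1.89, 1.89, 2.57, 2.79, 3.14, 3.14].

### API

Orientations are given as a rotation vector (axis times angle).
In Python, from bench import robot gives the robot as it stands. The module is installed in compiled form; this text tells all that it offers.
- The arm moves only by the shell command python3 -m crank 'ROWS' [OPENING] [FORCE]. ROWS is JSON, a list of rows, each an object of numbers: "x", "y", "z": the shift along the tool's x, y, z in mm; "turn": the turn about the tool's y in degrees. A call has exactly 10 rows; each row is the pose to reach, as a shift and turn from the pose measured when the call began, along the tool's axes at that moment; what a row does not reach only later rows make up. A row lasts 1/12 s, in which the tool goes at most 41.7 mm and 7.16 degrees, less where a joint would pass 70% of its speed; a pose out of reach is approached as far as the arm can. A call with a gripper value outside its range is refused whole. OPENING is the opening, from 0 (shut) to 1 (fully open), set as the call begins (- or left out, the last holds). The fingers move at their own pace and stop on an object; FORCE is the grip in N (left out, the last holds). Time passes only in rows, so rows that repeat a pose let the fingers close, or fill a call up. It gives the time, the measured TCP pose, the force and the opening at its end, in the units of the state.
- robot.get_state(): the state, without advancing time (a new reading comes with each control period).
- robot.camera(name): name is "side" or "top" or "wrist"; returns a dict with "img" (400x640x3 uint8, red, green, blue), "depth" (400x640 float32, m along the optical axis (not along the pixel's ray), 0 where there is no reading), "fov_y" (degrees; the focal length in pixels is half the picture's height over the tangent of half this angle, whatever the lens; pixels are square), "cx", "cy" (the principal point, pixels), "k1" (the pictures are not rectified: a ray, as slopes to the right and down, at radius r is drawn at 1 + k1 r^2 times it, then the intrinsics apply), "cam_to_world" (4x4, takes a point from camera to world coordinates). Camera axes: x right, y down, z forward; pixel columns grow to the right and rows downward; lengths in m; the calibration is good to about 2 mm. A picture is of the moment at which its call begins.
- robot.sign_off(): hands the job in, once; it reports no verdict.
The state is a dict: "time_s": time; "joints": joint angles; "qvel": joint speeds; "effort": joint torques, N m; "position": TCP position; "ee_rot": TCP orientation; "force": force on the tool from outside, world axes, zero at the start; "wrist_torque": the same for the moment, N m; "grip_width": opening from 0.0 (shut) to 1.0 (fully open).
Only numpy, scipy, OpenCV 4.12 (cv2) and the standard library are available. Lean on these libraries where they do the work, as an engineer would, in place of code of your own. Each camera call takes 0.05 s, during which the arm holds its last target.

## Working session

There is one attempt and no reset: what is moved stays moved. The work goes in short steps, Python scripts to look and compute and a shell command to move; the robot and the scene stay as the last step left them, time stands still between calls to the robot, and variables do not carry over. Pictures are saved under pics/ and viewed, and the job is handed in when it is done.

```bash
mkdir -p pics; cat > h.py <<'E'
import numpy as np, cv2
from bench import robot
from scipy.spatial.transform import Rotation as R
def grab(n):
    c=robot.camera(n); return c
def K(c):
    f=200/np.tan(np.radians(c['fov_y'])/2); return f
def world_of(c,u,v,d=None,z=None):
    f=K(c); p=np.array([[[u,v]]],float)
    k=np.array([[f,0,c['cx']],[0,f,c['cy']],[0,0,1]])
    s=cv2.undistortPoints(p,k,np.array([c['k1'],0,0,0,0.]))[0,0]
    T=c['cam_to_world']; r=np.array([s[0],s[1],1])
    if z is not None:
        w=T[:3,:3]@r; d=(z-T[2,3])/w[2]
    return T[:3,:3]@(r*d)+T[:3,3]
def cloud(c):
    f=K(c); h,w=c['depth'].shape
    uu,vv=np.meshgrid(np.arange(w),np.arange(h))
    k=np.array([[f,0,c['cx']],[0,f,c['cy']],[0,0,1]])
    s=cv2.undistortPoints(np.stack([uu,vv],-1).reshape(-1,1,2).astype(float),k,np.array([c['k1'],0,0,0,0.])).reshape(h,w,2)
    P=np.concatenate([s,np.ones((h,w,1))],-1)*c['depth'][...,None]
    return P@c['cam_to_world'][:3,:3].T+c['cam_to_world'][:3,3]
def save(c,n): cv2.imwrite('pics/'+n,c['img'][...,::-1])
E
python3 - <<'E'
from h import *
import pickle
for n in ['top','side','wrist']:
    c=grab(n); save(c,n+'0.png'); pickle.dump(c,open(n+'0.pkl','wb')); print(n,c['fov_y'],c['cx'],c['cy'],c['k1'],c['cam_to_world'].round(3).tolist())
s=robot.get_state(); print(s)
print(R.from_rotvec(s['ee_rot']).as_matrix().round(3))
E
```

```text
top 57.77716965729811 326.07828947757315 198.6529148422009 -0.04745871979057843 [[-0.02, -0.997, 0.079, 0.459], [-1.0, 0.021, 0.006, 0.032], [-0.007, -0.079, -0.997, 0.983], [0.0, 0.0, 0.0, 1.0]]
side 45.03131543537906 312.9715853183863 199.2938093138856 -0.011304904451613158 [[-0.823, -0.43, 0.371, 0.193], [-0.568, 0.614, -0.548, 0.542], [0.007, -0.662, -0.75, 0.773], [0.0, 0.0, 0.0, 1.0]]
wrist 63.21118758212545 315.21823690759317 200.73380408402898 -0.0560249152507894 [[0.222, -0.931, -0.288, 0.19], [-0.975, -0.213, -0.064, -0.495], [-0.002, 0.295, -0.955, 0.374], [0.0, 0.0, 0.0, 1.0]]
{'time_s': 0.15, 'joints': array([-1.50231244e+00,  2.63413934e-01, -4.87401889e-02,  1.25938634e+00,
       -2.76986718e-05,  1.41549394e+00]), 'qvel': array([-0.00109874, -0.00193768,  0.00024109, -0.00044912, -0.00011784,
        0.00021878]), 'effort': array([-1.56276328e-03, -6.37825513e+01,  3.84649229e+01,  1.06047009e-02,
       -2.75045277e-04, -1.85485248e-05]), 'position': array([ 0.1164843 , -0.51174112,  0.2499538 ]), 'ee_rot': array([-0.23629738,  2.10382363, -2.10224779]), 'force': array([-1.02285504,  0.12345682, -0.11356366]), 'wrist_torque': array([-0.00834609,  0.01448123, -0.03106641]), 'grip_width': 1.002717199747616}
[[-0.975 -0.     0.222]
 [-0.222  0.001 -0.975]
 [-0.    -1.    -0.001]]
```

View pics/top0.png

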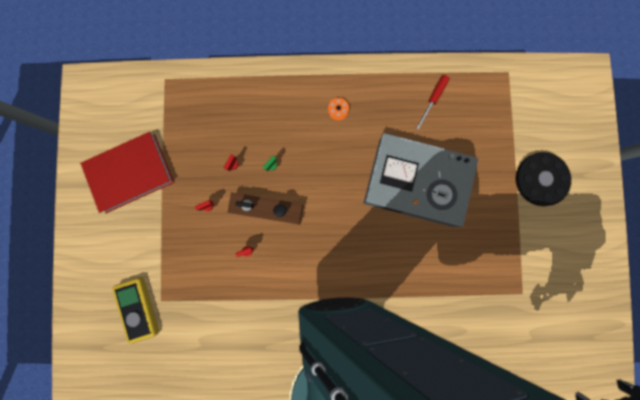

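View pics/side0.png

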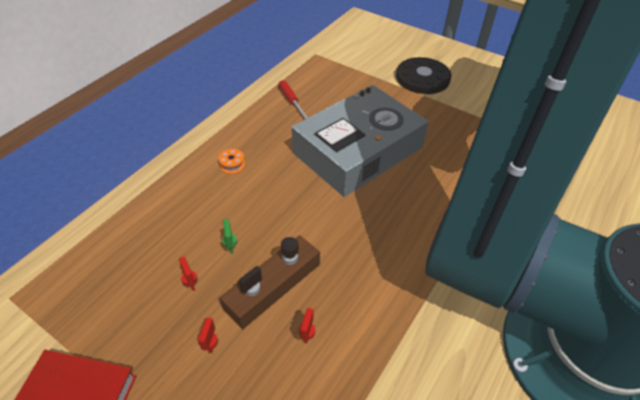

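View pics/wrist0.png

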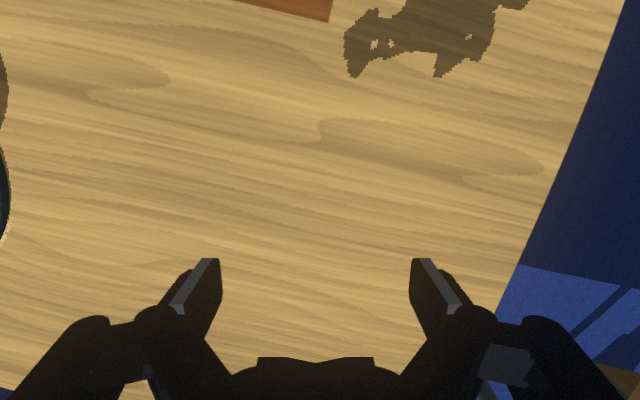

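Candidates: the black bar head is at top (247,203) and side (250,279). The round head is at top (281,210) and side (290,247). Red decoys are at top (232,162), (205,206) and (245,251), and a green one at (271,162). I choose the black bar head and will check it in a close crop.

```bash
python3 - <<'E'
from h import *
import pickle
t=pickle.load(open('top0.pkl','rb'));s=pickle.load(open('side0.pkl','rb'))
a=cv2.resize(t['img'][180:240,215:315],(400,240),interpolation=cv2.INTER_CUBIC)
b=cv2.resize(t['img'][120:235,360:485],(400,368),interpolation=cv2.INTER_CUBIC)
c=cv2.resize(s['img'][230:330,215:325],(400,364),interpolation=cv2.INTER_CUBIC)
d=cv2.resize(s['img'][80:160,340:440],(400,320),interpolation=cv2.INTER_CUBIC)
o=np.zeros((600+132+0,800,3),np.uint8)[:740]
o[:240,:400]=a;o[240:608,:400]=b;o[:364,400:]=c;o[364:684,400:]=d
cv2.imwrite('pics/crop0.png',cv2.resize(o,(640,592))[...,::-1])
for n,c in(('top',t),('side',s)):
    P=cloud(c); z=P[...,2]
    for lo,hi,xr,yr in [(.06,.11,(.25,.6),(-.0,.3)),(.035,.05,(.3,.6),(0,.3)),(.075,.1,(.3,.65),(-.3,0))]:
        m=(z>lo)&(z<hi)&(P[...,0]>xr[0])&(P[...,0]<xr[1])&(P[...,1]>yr[0])&(P[...,1]<yr[1])
        nn,lab,st,ce=cv2.connectedComponentsWithStats(m.astype(np.uint8))
        for i in range(1,nn):
            if st[i,4]>15:
                q=P[lab==i]; r=cv2.minAreaRect(q[:,:2].astype(np.float32)*1000)
                print(n,lo,ce[i].round(),st[i,4],q.mean(0).round(4),q[:,2].max().round(4),np.round(r[0],1),np.round(r[1],1),round(r[2],1))
E
```

```text
top 0.06 [244. 204.] 96 [0.5201 0.2393 0.0888] 0.0961 [520.8 241.8] [42.6 12. ] 79.7
top 0.06 [280. 210.] 138 [0.5039 0.1518 0.0894] 0.0946 [503.8 152.7] [31.  29.8] 87.9
top 0.06 [244. 252.] 87 [0.4019 0.2454 0.0729] 0.0777 [401.7 246.2] [11.9 41.5] 18.8
top 0.035 [265. 208.] 1271 [0.5121 0.1959 0.0441] 0.0497 [512.9 197.7] [191.2  55.1] 79.5
top 0.035 [245. 247.] 18 [0.411  0.2495 0.0384] 0.0419 [411.1 250.1] [ 6.3 19.1] 21.1
top 0.035 [247. 254.] 22 [0.3928 0.2448 0.0388] 0.0417 [392. 245.] [ 6.5 23.8] 17.4
top 0.075 [418. 183.] 5545 [ 0.5643 -0.1957  0.0804] 0.0913 [ 574.2 -203.9] [245.7 182.1] 75.2
side 0.06 [289. 247.] 332 [0.5039 0.1574 0.0878] 0.0962 [506.7 154.1] [30.8 31.9] 27.2
side 0.06 [250. 280.] 376 [0.5196 0.2444 0.0831] 0.0965 [521.7 242.2] [41.1 13.6] 83.3
side 0.06 [306. 322.] 229 [0.4024 0.2496 0.0735] 0.0793 [403.9 247.1] [12.2 42.6] 19.0
side 0.035 [269. 280.] 2427 [0.5099 0.2074 0.0452] 0.05 [514.7 197. ] [190.2  57.7] 80.1
side 0.035 [310. 333.] 87 [0.3958 0.2488 0.0412] 0.0498 [396.2 250.3] [12.  34.7] 1.7
side 0.035 [299. 329.] 16 [0.4141 0.2535 0.0396] 0.0414 [414.3 253.6] [ 2.8 17.4] 30.2
side 0.075 [361. 131.] 5016 [ 0.563  -0.187   0.0828] 0.0928 [ 578.1 -204.1] [248.4 183.1] 74.5
```

View pics/crop0.png

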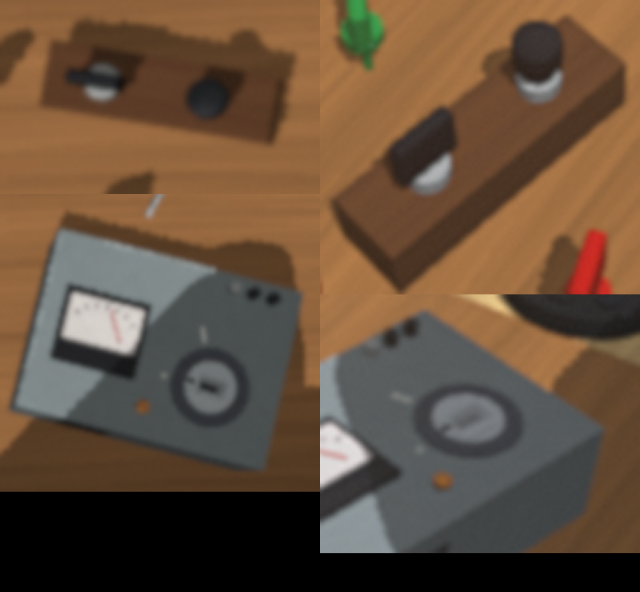

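The crop confirms it: the black slab head sits in the block's left slot and the round knob in the right one, and the disc's mark points at the white dot. Heads' y is about 79.4° from x; the bar–round spacing of 90.7 mm and top height of about 93 mm both fit. Next, the switch centre.

```bash
python3 - <<'E'
from h import *
import pickle
for n,box in(('top',(405,485,155,235)),('side',(345,430,90,150))):
    c=pickle.load(open(n+'0.pkl','rb'))
    # rectify plane z=.085 to metric
    f=K(c);T=c['cam_to_world'];Ti=np.linalg.inv(T)
    xs=np.linspace(.62,.38,480);ys=np.linspace(-.10,-.34,480)
    Y,X=np.meshgrid(ys,xs)
    W=np.stack([X,Y,0*X+.085],-1)@Ti[:3,:3].T+Ti[:3,3]
    uv,_=cv2.projectPoints(W.reshape(-1,1,3),np.zeros(3),np.zeros(3),np.array([[f,0,c['cx']],[0,f,c['cy']],[0,0,1]]),np.array([c['k1'],0,0,0,0.]))
    uv=uv.reshape(480,480,2).astype(np.float32)
    im=cv2.remap(c['img'],uv[...,0],uv[...,1],cv2.INTER_CUBIC)
    cv2.imwrite(f'pics/rect_{n}.png',im[...,::-1])
a=np.hstack([cv2.imread('pics/rect_top.png'),cv2.imread('pics/rect_side.png')])
cv2.imwrite('pics/rect.png',cv2.resize(a,(800,400)))
E
```

```text
(no output)
```

View pics/rect.png

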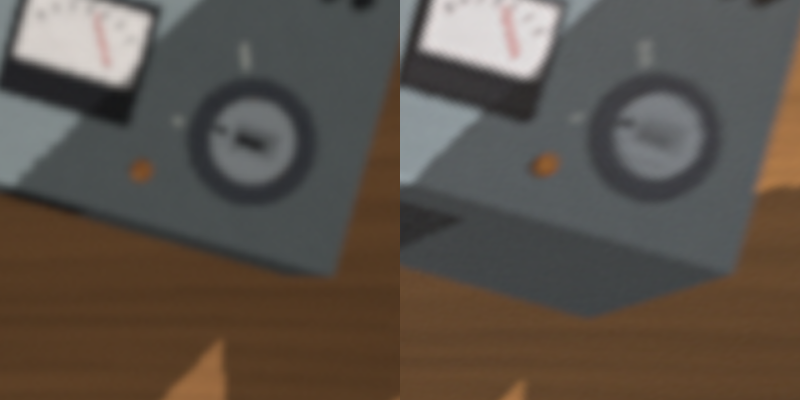

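```bash
python3 -m crank '[{"x":-40,"z":-13,"turn":-6},{"x":-80,"z":-27,"turn":-13},{"x":-120,"z":-41,"turn":-20},{"x":-159,"z":-54,"turn":-27},{"x":-198,"z":-68,"turn":-34},{"x":-237,"z":-81,"turn":-41},{"x":-276,"z":-95,"turn":-48},{"x":-315,"z":-108,"turn":-55},{"x":-354,"z":-121,"turn":-61},{"x":-390,"z":-133,"turn":-66}]' 1
python3 - <<'E'
from h import *
c=grab('wrist');save(c,'w1.png')
s=robot.get_state();print(s['position'],s['joints'].round(2),s['time_s'],R.from_rotvec(s['ee_rot']).as_matrix().round(3))
E
```

```text
[ 0.11648498 -0.51175651  0.25001309] [-1.5   0.26 -0.05  1.26 -0.    1.42] 0.2 [[-0.975 -0.     0.222]
 [-0.222  0.001 -0.975]
 [-0.    -1.    -0.001]]validation failed for argument at $[0]...
```

View pics/w1.png

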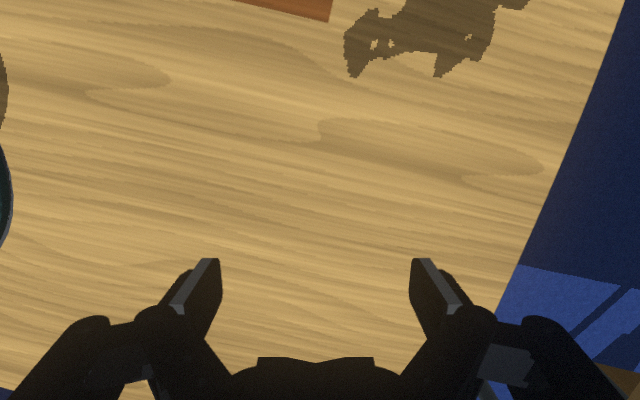

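The arm has not moved: the call was refused, so every row probably needs all four keys.

```bash
python3 -m crank '[{"x":-40,"y":0,"z":-13,"turn":-6},{"x":-80,"y":0,"z":-27,"turn":-13},{"x":-120,"y":0,"z":-41,"turn":-20},{"x":-159,"y":0,"z":-54,"turn":-27},{"x":-198,"y":0,"z":-68,"turn":-34},{"x":-237,"y":0,"z":-81,"turn":-41},{"x":-276,"y":0,"z":-95,"turn":-48},{"x":-315,"y":0,"z":-108,"turn":-55},{"x":-354,"y":0,"z":-121,"turn":-61},{"x":-390,"y":0,"z":-133,"turn":-66}]' 1
python3 - <<'E'
from h import *
c=grab('wrist');save(c,'w2.png')
import pickle;pickle.dump(c,open('w2.pkl','wb'))
s=robot.get_state();print(s['position'],s['joints'].round(2),s['time_s'],R.from_rotvec(s['ee_rot']).as_matrix().round(3))
E
```

```text
time_s: 1.03
position: [0.469, -0.2938, 0.2501]
ee_rot: [-1.113, 1.347, -1.347]
force: [0.3, -1.4, -0.9]
grip_width: 1.003
[ 0.47306361 -0.29097076  0.2497103 ] [-0.7   0.32  0.03  1.28  0.    1.05] 1.0833 [[-0.179  0.001  0.984]
 [-0.984  0.002 -0.179]
 [-0.002 -1.     0.001]]
```

View pics/w2.png

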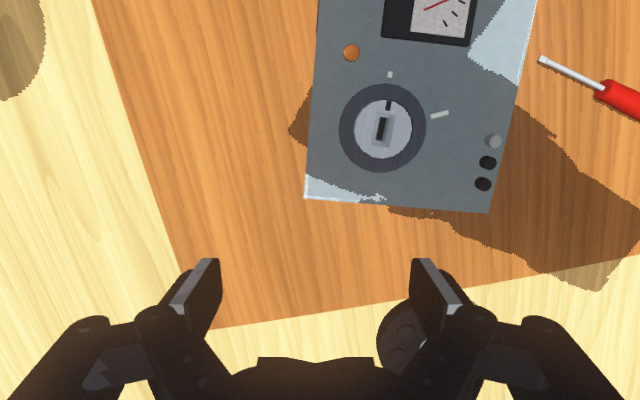

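The wrist picture shows the switch at about (382,129), mark up at (389,105) toward the dot (390,74), and the bar mark at (439,114). Measuring it on the z=0.085 plane.

```bash
cat >> h.py <<'E'
def rect(c,cx,cy,half,z,N=480):
    f=K(c);Ti=np.linalg.inv(c['cam_to_world'])
    xs=cx+np.linspace(half,-half,N);ys=cy+np.linspace(half,-half,N)
    Y,X=np.meshgrid(ys,xs)
    W=np.stack([X,Y,0*X+z],-1)@Ti[:3,:3].T+Ti[:3,3]
    uv,_=cv2.projectPoints(W.reshape(-1,1,3),np.zeros(3),np.zeros(3),np.array([[f,0,c['cx']],[0,f,c['cy']],[0,0,1]]),np.array([c['k1'],0,0,0,0.]))
    uv=uv.reshape(N,N,2).astype(np.float32)
    return cv2.remap(c['img'],uv[...,0],uv[...,1],cv2.INTER_CUBIC)
E
python3 - <<'E'
from h import *
import pickle
c=pickle.load(open('w2.pkl','rb'))
im=rect(c,.5365,-.252,.06,.085)
g=cv2.cvtColor(im,cv2.COLOR_RGB2GRAY)
cir=cv2.HoughCircles(cv2.medianBlur(g,5),cv2.HOUGH_GRADIENT,1,50,param1=80,param2=20,minRadius=85,maxRadius=115)
print(cir)
for x,y,r in cir[0][:2]:
    print(.5365+.06-.12*y/479, -.252+.06-.12*x/479, r*.12/479)
P=cloud(c);print(P[100:160:10,350:420:8,2].round(3))
cv2.imwrite('pics/w2r.png',im[...,::-1])
E
```

```text
[[[247.5 239.5 100.2]]]
0.5365 -0.25400418 0.025102295
[[0.084 0.084 0.085 0.083 0.085 0.047 0.084 0.085 0.083]
 [0.085 0.084 0.084 0.085 0.085 0.086 0.084 0.083 0.084]
 [0.085 0.085 0.086 0.086 0.047 0.082 0.086 0.085 0.085]
 [0.084 0.085 0.086 0.085 0.045 0.085 0.085 0.085 0.084]
 [0.083 0.084 0.085 0.082 0.074 0.085 0.086 0.085 0.085]
 [0.084 0.085 0.084 0.084 0.085 0.085 0.084 0.086 0.083]]
```

View pics/w2r.png

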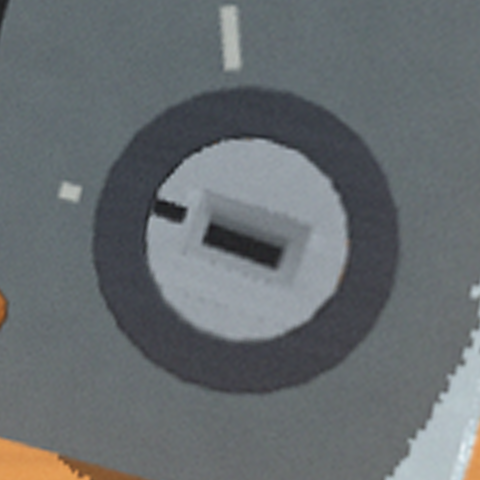

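```bash
python3 -m crank '[{"x":-41,"y":0,"z":-4,"turn":0},{"x":-82,"y":0,"z":-8,"turn":0},{"x":-123,"y":0,"z":-12,"turn":0},{"x":-164,"y":0,"z":-15,"turn":0},{"x":-205,"y":0,"z":-19,"turn":0},{"x":-246,"y":0,"z":-23,"turn":0},{"x":-287,"y":0,"z":-27,"turn":0},{"x":-328,"y":0,"z":-30,"turn":0},{"x":-369,"y":0,"z":-34,"turn":0},{"x":-410,"y":0,"z":-38,"turn":0}]'
python3 - <<'E'
from h import *
s=robot.get_state();print(s['position'],s['joints'].round(2),s['time_s'],R.from_rotvec(s['ee_rot']).as_matrix().round(3))
E
```

```text
time_s: 1.92
position: [0.5088, 0.1208, 0.2506]
ee_rot: [-1.116, 1.341, -1.34]
force: [1.7, -0.7, 0.3]
grip_width: 0.998
[0.50879322 0.12083403 0.25063325] [ 0.08  0.26 -0.05  1.26  0.    1.83] 1.9167 [[-0.179  0.002  0.984]
 [-0.984  0.002 -0.179]
 [-0.002 -1.     0.001]]
```

```bash
python3 -m crank '[{"x":-38,"y":5,"z":-3,"turn":0},{"x":-70,"y":15,"z":-5,"turn":0},{"x":-95,"y":25,"z":-7,"turn":0},{"x":-110,"y":35,"z":-8,"turn":0},{"x":-121,"y":40,"z":-9,"turn":0},{"x":-121,"y":40,"z":-9,"turn":0},{"x":-121,"y":40,"z":-9,"turn":0},{"x":-121,"y":40,"z":-9,"turn":0},{"x":-121,"y":40,"z":-9,"turn":0},{"x":-121,"y":40,"z":-9,"turn":0}]'
python3 - <<'E'
from h import *
c=grab('wrist');save(c,'w3.png')
s=robot.get_state();M=R.from_rotvec(s['ee_rot']).as_matrix();print(s['position'],s['joints'].round(2),s['time_s'],M.round(3))
P=cloud(c);z=P[...,2]
np.save('w3c.npy',P)
m=(z>.082)&(z<.105)
nn,lab,st,ce=cv2.connectedComponentsWithStats(m.astype(np.uint8))
for i in range(1,nn):
    if st[i,4]>100:
        q=P[lab==i];r=cv2.minAreaRect(q[:,:2].astype(np.float32)*1000)
        print(ce[i].round(),st[i,4],q.mean(0).round(4),np.round(r,1) if 0 else r)
im=rect(c,.5213,.242,.06,.093);cv2.imwrite('pics/w3r.png',im[...,::-1])
E
```

```text
time_s: 2.75
position: [0.522, 0.2407, 0.2115]
ee_rot: [-1.114, 1.341, -1.341]
force: [0.2, 0.1, -0.0]
grip_width: 0.996
[0.52196284 0.24084987 0.21140425] [ 0.29  0.36 -0.01  1.2   0.    2.04] 2.8 [[-0.18   0.002  0.984]
 [-0.984  0.002 -0.18 ]
 [-0.003 -1.     0.002]]
[315. 198.] 775 [0.5225 0.2435 0.0924] ((522.2713623046875, 242.21946716308594), (40.9690055847168, 11.252141952514648), 79.49436950683594)
[315. 296.] 1031 [0.5062 0.156  0.0908] ((505.80072021484375, 153.5034942626953), (30.933025360107422, 31.337295532226562), 50.1838264465332)
```

View pics/w3.png

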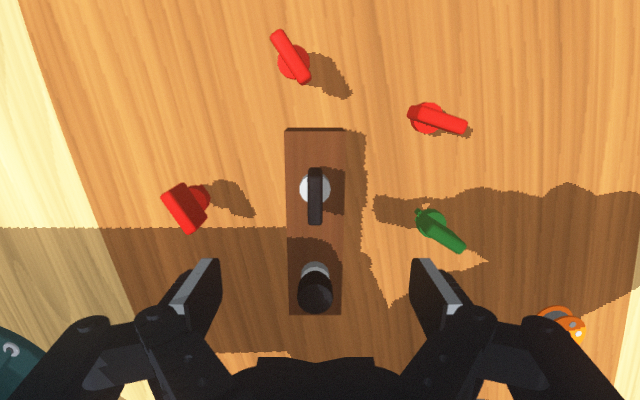

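View pics/w3r.png

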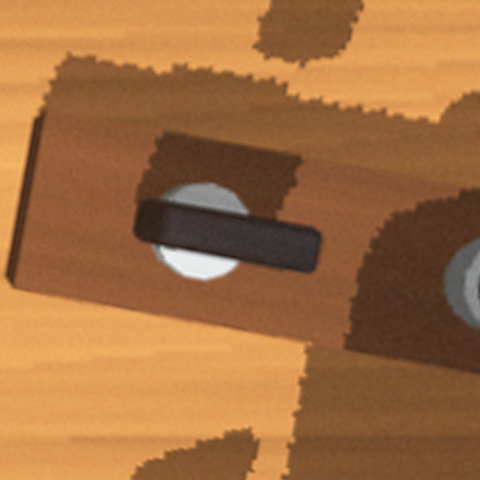

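Head centre is (0.5223, 0.2422), yaw 79.5°, measured from the wrist view at (315,198), and it matches the other cameras. Descend to TCP z≈0.081 with the jaws partly open.

```bash
python3 -m crank '[{"x":-1,"y":30,"z":0,"turn":0},{"x":-1,"y":60,"z":0,"turn":0},{"x":-1,"y":88,"z":0,"turn":0},{"x":-1,"y":108,"z":0,"turn":0},{"x":-1,"y":120,"z":0,"turn":0},{"x":-1,"y":127,"z":0,"turn":0},{"x":-1,"y":130,"z":0,"turn":0},{"x":-1,"y":130,"z":0,"turn":0},{"x":-1,"y":130,"z":0,"turn":0},{"x":-1,"y":130,"z":0,"turn":0}]' 0.7 60
python3 - <<'E'
from h import *
c=grab('wrist');save(c,'w4.png')
E
python3 -m crank '[{"x":0,"y":0,"z":0,"turn":0},{"x":0,"y":0,"z":0,"turn":0},{"x":0,"y":0,"z":0,"turn":0},{"x":0,"y":0,"z":0,"turn":0},{"x":0,"y":0,"z":0,"turn":0},{"x":0,"y":0,"z":0,"turn":0},{"x":0,"y":0,"z":0,"turn":0},{"x":0,"y":0,"z":0,"turn":0},{"x":0,"y":0,"z":0,"turn":0},{"x":0,"y":0,"z":0,"turn":0}]' 0 60
python3 - <<'E'
from h import *
c=grab('wrist');save(c,'w5.png')
s=robot.get_state();print(s['position'],s['force'],s['wrist_torque'])
cv2.imwrite('pics/w45.png',np.hstack([cv2.resize(cv2.imread('pics/'+n),(400,250)) for n in('w4.png','w5.png')]))
E
```

```text
time_s: 3.63
position: [0.523, 0.2423, 0.0823]
ee_rot: [-1.113, 1.34, -1.341]
force: [1.1, -0.7, -0.4]
grip_width: 0.703
time_s: 4.52
position: [0.523, 0.2423, 0.0825]
ee_rot: [-1.113, 1.34, -1.341]
force: [-0.5, -0.1, 5.2]
grip_width: 0.131
[0.52301705 0.24227325 0.08251023] [-1.21556762 -1.28021224  5.31826076] [-0.13501368  0.20678851  0.02012001]
```

View pics/w45.png

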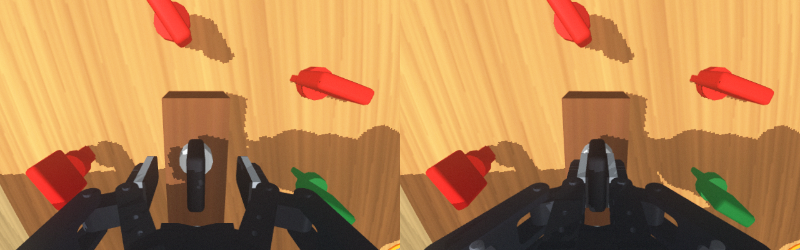

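The wrist pictures show the pads on both sides of the bar head, and the opening is 0.131 (about 11 mm, close to the 12 mm slab). Lifting straight up.

```bash
python3 -m crank '[{"x":0,"y":-8,"z":0,"turn":0},{"x":0,"y":-20,"z":0,"turn":0},{"x":0,"y":-35,"z":0,"turn":0},{"x":0,"y":-55,"z":0,"turn":0},{"x":0,"y":-75,"z":0,"turn":0},{"x":0,"y":-95,"z":0,"turn":0},{"x":0,"y":-110,"z":0,"turn":0},{"x":0,"y":-115,"z":0,"turn":0},{"x":0,"y":-115,"z":0,"turn":0},{"x":0,"y":-115,"z":0,"turn":0}]'
python3 - <<'E'
from h import *
c=grab('wrist');save(c,'w6.png')
d=grab('side');save(d,'s6.png')
s=robot.get_state();print(s['position'],s['force'],s['grip_width'],s['time_s'])
cv2.imwrite('pics/ws6.png',np.vstack([cv2.resize(cv2.imread('pics/'+n),(480,300)) for n in('w6.png','s6.png')]))
E
```

```text
time_s: 5.4
position: [0.5224, 0.2419, 0.197]
ee_rot: [-1.113, 1.34, -1.341]
force: [0.5, 0.3, -1.0]
grip_width: 0.127
[0.52206333 0.24184582 0.19640457] [-0.10515597 -0.0296977  -0.11396082] 0.12767760257145305 5.5
```

View pics/ws6.png

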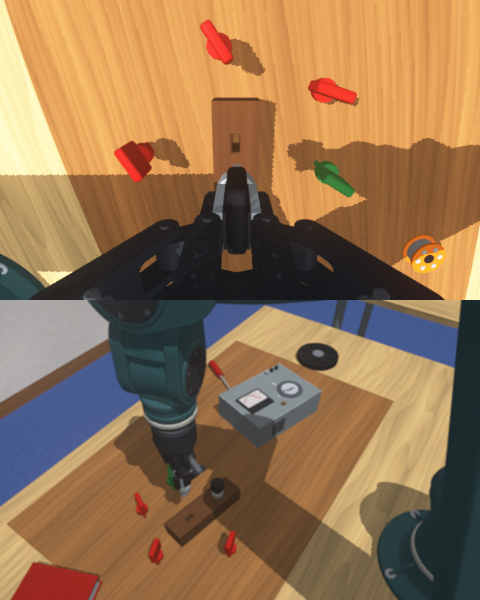

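The key is out of the block and upright in the jaws; the block slot at wrist (235,143) is empty and the round key is still seated. Carrying it to the switch.

```bash
python3 -m crank '[{"x":15,"y":0,"z":3,"turn":0},{"x":45,"y":0,"z":9,"turn":1},{"x":84,"y":0,"z":18,"turn":2},{"x":124,"y":0,"z":26,"turn":3},{"x":164,"y":0,"z":35,"turn":4},{"x":204,"y":0,"z":43,"turn":5},{"x":244,"y":0,"z":52,"turn":6},{"x":284,"y":0,"z":61,"turn":7},{"x":324,"y":0,"z":69,"turn":8},{"x":364,"y":0,"z":78,"turn":8.6}]'
python3 - <<'E'
from h import *
s=robot.get_state();p=s['position'];M=R.from_rotvec(s['ee_rot']).as_matrix();print(p,M.round(3),s['joints'].round(2))
print((M.T@(np.array([.5365,-.254,p[2]])-p)*1000).round(1), np.degrees(np.arctan2(M[1,2],M[0,2])))
E
```

```text
time_s: 6.33
position: [0.5323, -0.1321, 0.1948]
ee_rot: [-1.03, 1.451, -1.448]
force: [0.4, 0.1, -0.8]
grip_width: 0.13
[ 0.53228458 -0.13213617  0.19481126] [[-0.327  0.001  0.945]
 [-0.945  0.003 -0.327]
 [-0.003 -1.     0.   ]] [-0.39  0.33 -0.11  1.14  0.    1.51]
[113.8  -0.3  43.8] -19.059143271348997
```

```bash
python3 -m crank '[{"x":36,"y":0,"z":14,"turn":0},{"x":65,"y":0,"z":25,"turn":0},{"x":90,"y":0,"z":34,"turn":0},{"x":107,"y":0,"z":41,"turn":0},{"x":114,"y":0,"z":44,"turn":0},{"x":114,"y":0,"z":44,"turn":0},{"x":114,"y":0,"z":44,"turn":0},{"x":114,"y":0,"z":44,"turn":0},{"x":114,"y":0,"z":44,"turn":0},{"x":114,"y":0,"z":44,"turn":0}]'
python3 - <<'E'
from h import *
c=grab('wrist');save(c,'w7.png')
d=grab('top');save(d,'t7.png')
s=robot.get_state();p=s['position'];M=R.from_rotvec(s['ee_rot']).as_matrix();print(p)
print((M.T@(np.array([.5365,-.254,p[2]])-p)*1000).round(1), np.degrees(np.arctan2(M[1,2],M[0,2])))
im=rect(c,.5365,-.254,.06,.085);cv2.imwrite('pics/w7r.png',im[...,::-1])
cv2.imwrite('pics/w7b.png',np.hstack([cv2.resize(cv2.imread('pics/w7.png'),(464,290)),cv2.resize(im[...,::-1],(290,290))]))
E
```

```text
time_s: 7.17
position: [0.5367, -0.2532, 0.1946]
ee_rot: [-1.031, 1.45, -1.447]
force: [0.7, -0.3, -0.8]
grip_width: 0.131
[ 0.53673925 -0.25361926  0.19463402]
[ 0.4 -0.  -0.1] -19.01135581762323
```

View pics/w7b.png

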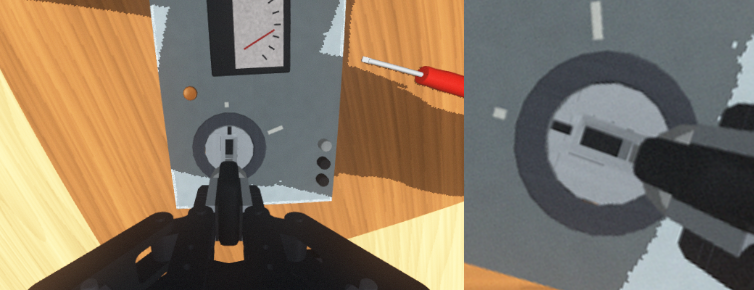

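The slot at wrist (229,147) lies straight along the head's width, in line with the blade. Lowering most of the way, then checking force and height.

```bash
python3 -m crank '[{"x":0,"y":12,"z":0,"turn":0},{"x":0,"y":25,"z":0,"turn":0},{"x":0,"y":35,"z":0,"turn":0},{"x":0,"y":40,"z":0,"turn":0},{"x":0,"y":44,"z":0,"turn":0},{"x":0,"y":48,"z":0,"turn":0},{"x":0,"y":52,"z":0,"turn":0},{"x":0,"y":56,"z":0,"turn":0},{"x":0,"y":58,"z":0,"turn":0},{"x":0,"y":58,"z":0,"turn":0}]'
python3 - <<'E'
from h import *
c=grab('wrist');save(c,'w8.png')
s=robot.get_state();print(s['position'],s['force'],s['wrist_torque'])
E
```

```text
time_s: 8.1
position: [0.5367, -0.2534, 0.1363]
ee_rot: [-1.031, 1.45, -1.447]
force: [0.1, -0.8, -0.4]
grip_width: 0.126
[ 0.53676426 -0.25341893  0.13658021] [-0.38626164 -0.03483832 -0.65112491] [ 0.00327829 -0.02075103  0.01639418]
```

View pics/w8.png

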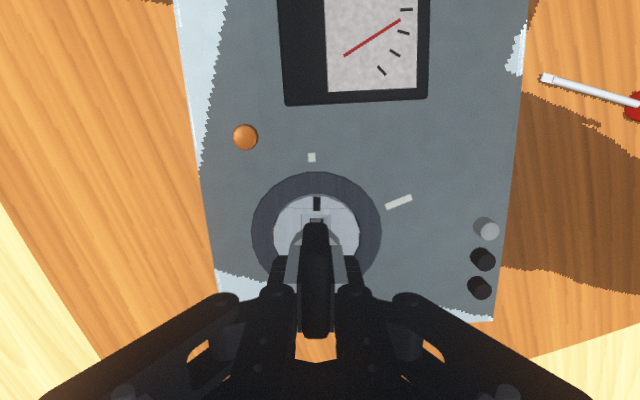

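The blade is going in with no force and the disc mark at (317,203) still faces the dot. Pressing on slowly to the collar.

```bash
python3 -m crank '[{"x":0,"y":3,"z":0,"turn":0},{"x":0,"y":6,"z":0,"turn":0},{"x":0,"y":9,"z":0,"turn":0},{"x":0,"y":11,"z":0,"turn":0},{"x":0,"y":13,"z":0,"turn":0},{"x":0,"y":14,"z":0,"turn":0},{"x":0,"y":14.5,"z":0,"turn":0},{"x":0,"y":14.5,"z":0,"turn":0},{"x":0,"y":14.5,"z":0,"turn":0},{"x":0,"y":14.5,"z":0,"turn":0}]'
python3 - <<'E'
from h import *
c=grab('wrist');save(c,'w9.png');d=grab('side');save(d,'s9.png')
s=robot.get_state();print(s['position'],s['force'],s['wrist_torque'])
cv2.imwrite('pics/ws9.png',np.hstack([c['img'][120:370,200:460],cv2.resize(d['img'][60:160,330:430],(250,250))])[...,::-1])
E
```

```text
time_s: 8.98
position: [0.5368, -0.2534, 0.1225]
ee_rot: [-1.031, 1.45, -1.448]
force: [-2.5, 1.2, 5.0]
grip_width: 0.132
[ 0.53674771 -0.25335841  0.12248432] [-1.99827748  0.80502016  5.34287264] [0.29406087 0.46559133 0.05753901]
```

View pics/ws9.png

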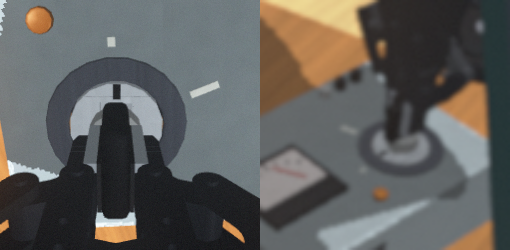

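The collar is seated: TCP is 0.1225 as predicted, with 5 N upward reaction, and the disc still off. Turning clockwise.

```bash
python3 -m crank '[{"x":0,"y":0,"z":0,"turn":2},{"x":0,"y":0,"z":0,"turn":6},{"x":0,"y":0,"z":0,"turn":11},{"x":0,"y":0,"z":0,"turn":16},{"x":0,"y":0,"z":0,"turn":21},{"x":0,"y":0,"z":0,"turn":26},{"x":0,"y":0,"z":0,"turn":31},{"x":0,"y":0,"z":0,"turn":36},{"x":0,"y":0,"z":0,"turn":39},{"x":0,"y":0,"z":0,"turn":40}]'
python3 - <<'E'
from h import *
c=grab('wrist');cv2.imwrite('pics/w10.png',c['img'][80:370,160:500][...,::-1])
s=robot.get_state();M=R.from_rotvec(s['ee_rot']).as_matrix();print(s['position'],s['force'],s['wrist_torque'],s['joints'].round(2),np.degrees(np.arctan2(M[1,2],M[0,2])))
E
```

```text
time_s: 9.92
position: [0.5372, -0.2539, 0.1226]
ee_rot: [-0.526, 1.918, -1.916]
force: [2.7, -3.7, -0.7]
grip_width: 0.131
[ 0.53721857 -0.25391846  0.12265086] [ 2.37059778 -3.96243107 -1.52983731] [-0.9598854  -0.71786637  0.06561487] [-0.58  0.44 -0.13  1.    0.    2.02] -59.111249542720515
```

View pics/w10.png

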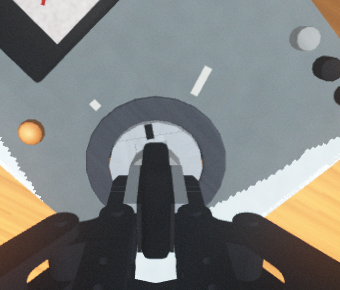

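The disc follows, with its mark (149,131 in the crop) about 8° behind the head. Continuing.

```bash
python3 -m crank '[{"x":0,"y":0,"z":0,"turn":3},{"x":0,"y":0,"z":0,"turn":8},{"x":0,"y":0,"z":0,"turn":13},{"x":0,"y":0,"z":0,"turn":18},{"x":0,"y":0,"z":0,"turn":23},{"x":0,"y":0,"z":0,"turn":28},{"x":0,"y":0,"z":0,"turn":32},{"x":0,"y":0,"z":0,"turn":35},{"x":0,"y":0,"z":0,"turn":36},{"x":0,"y":0,"z":0,"turn":36}]'
python3 - <<'E'
from h import *
c=grab('wrist');cv2.imwrite('pics/w11.png',c['img'][80:370,160:500][...,::-1])
s=robot.get_state();M=R.from_rotvec(s['ee_rot']).as_matrix();print(s['position'],s['force'],s['wrist_torque'],s['joints'].round(2),np.degrees(np.arctan2(M[1,2],M[0,2])))
E
```

```text
time_s: 10.8
position: [0.5373, -0.2543, 0.1227]
ee_rot: [-0.098, -2.179, 2.177]
force: [-0.2, -5.2, -3.1]
grip_width: 0.134
[ 0.53728791 -0.25424783  0.12268392] [ 0.8524307  -6.28860937 -1.81292254] [-1.20415013 -0.28816306  0.09257518] [-0.58  0.44 -0.13  1.    0.    2.65] -94.97913568847635
```

View pics/w11.png

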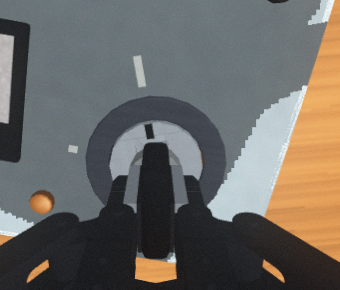

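The mark (149,131) now points at the white bar (139,70), so the switch is at about 1.2 rad. Releasing.

```bash
python3 -m crank '[{"x":0,"y":0,"z":0,"turn":0},{"x":0,"y":0,"z":0,"turn":0},{"x":0,"y":0,"z":0,"turn":0},{"x":0,"y":0,"z":0,"turn":0},{"x":0,"y":0,"z":0,"turn":0},{"x":0,"y":0,"z":0,"turn":0},{"x":0,"y":0,"z":0,"turn":0},{"x":0,"y":0,"z":0,"turn":0},{"x":0,"y":0,"z":0,"turn":0},{"x":0,"y":0,"z":0,"turn":0}]' 0.7
python3 -m crank '[{"x":0,"y":-5,"z":0,"turn":0},{"x":0,"y":-15,"z":0,"turn":0},{"x":0,"y":-30,"z":0,"turn":0},{"x":0,"y":-50,"z":0,"turn":0},{"x":0,"y":-70,"z":0,"turn":0},{"x":0,"y":-90,"z":0,"turn":0},{"x":0,"y":-105,"z":0,"turn":0},{"x":0,"y":-110,"z":0,"turn":0},{"x":0,"y":-110,"z":0,"turn":0},{"x":0,"y":-110,"z":0,"turn":0}]'
python3 - <<'E'
from h import *
c=grab('wrist');save(c,'w12.png')
P=cloud(c);z=P[...,2]
q=(abs(P[...,0]-.5365)<.04)&(abs(P[...,1]+.254)<.04)
m=q&(z>.124)&(z<.16)
Q=P[m];print(m.sum(),Q.mean(0),np.percentile(Q[:,2],[5,50,95,100]),cv2.minAreaRect(Q[Q[:,2]>.127][:,:2].astype(np.float32)*1000))
d=grab('side');save(d,'s12.png')
print(robot.get_state()['force'])
cv2.imwrite('pics/ws12.png',np.vstack([c['img'][50:350],cv2.resize(d['img'][60:160,300:513],(640,300))])[...,::-1])
E
```

```text
time_s: 11.68
position: [0.5373, -0.2542, 0.1227]
ee_rot: [-0.097, -2.179, 2.177]
force: [0.0, 0.6, 0.1]
grip_width: 0.699
time_s: 12.52
position: [0.537, -0.2543, 0.2324]
ee_rot: [-0.097, -2.179, 2.177]
force: [-0.3, 0.5, 0.2]
grip_width: 0.701
891 [ 0.53791598 -0.25445599  0.13246814] [0.130044   0.1327402  0.13398473 0.13485765] ((536.880615234375, -254.3519744873047), (12.021407127380371, 41.18925094604492), 86.00825500488281)
[0.30725245 0.11730837 0.04649743]
```

View pics/ws12.png

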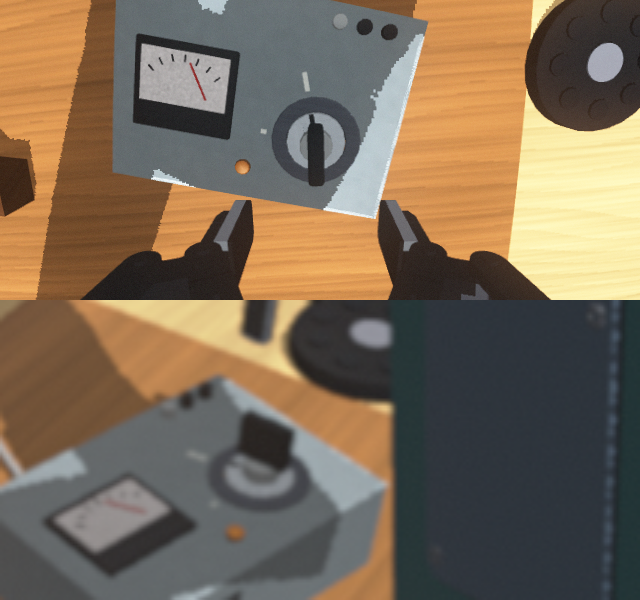

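```bash
python3 - <<'E'
from h import *
c=grab('top');P=cloud(c);z=P[...,2]
m=(z>.07)&(z<.11)&(abs(P[...,0]-.505)<.05)&(abs(P[...,1]-.153)<.05)
print(m.sum(),P[m].mean(0),robot.get_state()['time_s'])
d=grab('side');P=cloud(d);z=P[...,2]
m=(z>.06)&(z<.11)&(abs(P[...,0]-.505)<.05)&(abs(P[...,1]-.153)<.05)
print(m.sum(),P[m].mean(0))
print(robot.sign_off())
E
```

```text
139 [0.50378683 0.15178388 0.08935595] 12.6667
333 [0.50395218 0.15750285 0.08774388]
the job is handed in; nothing more can be done
None
```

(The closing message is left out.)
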